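# Pull the dust extractor's filter plate and hold it against the light

## Robot

A 6-joint arm with a two-finger parallel gripper is mounted at the origin on the work surface. World frame = base frame: x ahead of the robot, y to its left, z up, the work surface at z = 0. Lengths are in mm, angles in rad, forces in N, time in s.
With the tool pointing down it reaches from about 275 to 750 mm from the base axis. Payload 10.2 kg.
Tool frame: the origin (TCP) lies on the front face of the gripper's body, between the roots of the fingers; the fingertips stand 73 mm ahead of it and the grasp point (between the pads) lies 54 mm ahead of it; z points along the fingers, y is the line along which they close (so a half turn about z gives the same grasp; the last joint's range is limited). The gripper opens to 85 mm and grips with 20 to 120 N. Pads are 22 mm wide; open, the fingers measure 114 mm over their backs; the gripper's body (76 mm by 85 mm) begins 54 mm behind the grasp point. The pads swing forward as they close: fully open they stand 13 mm farther back than shut.
Start: joints at [1.039, 0.313, 1.498, -0, 1.331, -0.223], TCP at [159.569, 500.169, 303.894] pointing down, gripper open.
Joint ranges: [-2.94, 2.94], [-0.97, 2.17], [0.19, 2.56], [-1.23, 4.37], [0.02, 3.11], [-2.88, 2.88]. Speed limits (rad/s): [2.39, 2.39, 3.01, 3.14, 3.14, 3.14].

## Interface

Orientations are given as a unit quaternion [w, x, y, z].
In Python, from rig import * gives the robot as it stands.
- The arm moves only by the tool step_arm, never from a script. Its argument "plan" is a list of rows, each an object with "offset": the shift along the tool's x, y, z in cm, a list of three; "rot": the turn, a rotation vector about the tool's x, y, z in degrees, a list of three; "gripper": the finger opening in cm, from 0 to 8.54. In form: [{"offset": [x, y, z], "rot": [wx, wy, wz], "gripper": gripper}, ...]. A call has 1 to 12 rows; each row is the pose to reach, as a shift and turn from the pose commanded when the call began, along the tool's axes at that moment; what a row does not reach only later rows make up. A row lasts 1/10 s, in which the tool goes at most 50 mm and 8.59 degrees, less where a joint would pass 70% of its speed; a pose out of reach is approached as far as the arm can. A call with a gripper value outside its range is refused whole. The fingers move at their own pace and stop on an object; "squeeze" is the grip in N (left out, the last holds). Time passes only in rows, so rows that repeat a pose let the fingers close. It gives the time, the measured TCP pose, the force, the opening and the grip force at its end, in the units of the state.
- sense(): the state, without advancing time (a new reading comes with each control period).
- capture(name): name is "scene" or "top" or "wrist"; returns a dict with "color" (400x640x3 uint8, red, green, blue), "depth" (400x640 float32, mm along the optical axis (not along the pixel's ray), 0 where there is no reading), "vertical_fov" (degrees; the focal length in pixels is half the picture's height over the tangent of half this angle, whatever the lens; pixels are square), "cx", "cy" (the principal point, pixels), "rvec" (rotation vector, rad) and "tvec" (3), from world to camera coordinates, as OpenCV has them; the wrist camera has in their place "mount" (4x4, takes a point from camera to tool coordinates, whose origin is the TCP and whose axes are the flange's). Camera axes: x right, y down, z forward; pixel columns grow to the right and rows downward; lengths in mm; the calibration is good to about 2 mm. A picture is of the moment at which its call begins: read the wrist's pose just before it.
- finish_job(): hands the job in; it is judged then, once.
The state is a dict: "time_s": time; "joints": joint angles; "dq": joint speeds; "tau": joint torques, N m; "eef_pos": TCP position; "ee_rot": TCP orientation; "force": force on the tool from outside, world axes, zero at the start; "wrist_torque": the same for the moment, N m; "grip_width": opening from 0.0 (shut) to 1.0 (fully open); "grip_force": force on a finger pad.
Only numpy, scipy, OpenCV 4.12 (cv2) and the standard library are available. Lean on these libraries where they do the work, as an engineer would, in place of code of your own. Each camera call takes 0.05 s, during which the arm holds its last target. There are 200 camera calls.

## Task

Check the filter of the bench dust extractor: turn the latch so that its nose points at the white open mark, lift the cover flap back past upright so that it stays open, and draw the filter plate up out of the housing by its tab. Then hold the plate up against the light panel to look for holes: upright, centred on the lit screen and face to face with it, about 8 cm away and touching nothing. Finish still holding it there, with the flap left open and the latch at its mark; leave the other things on the bench where they are.

Things in the scene. Friction and masses are not known exactly. Their poses are not given: they have to be found in the camera images.
- dust_unit: Bench dust extractor, fixed green-grey housing. Origin: table level under the middle of its filter chamber; x from its front (round inlet, to x -146 mm) to its back, y to its left. Chamber: outside x -115..75, y -85..85, 160 mm high, blower and motor beside it to y -265, as high; open on top under the flap, inside x -69..69, y -79..79. A flat ledge at the front top (x -115..-69) carries the latch.
- latch (a joint): Turn latch on the front ledge, rad. 0: nose along the unit's +x, over the closed flap's front edge, holding it down (it really blocks it below about 1.1). Grows counter-clockwise seen from above; pi/2: nose at the open mark. Stiff (0.06 N m), stays where left, stops at -0.05 and 2.1. Starts between 0.05 and 0.45.
- latch_grip (a point): Point on the latch's turning axis, 62 mm to the unit's -y of its middle, 186 mm above the table, where to grip its black wing: a bar 10 mm thick that reaches 14 mm from the axis towards the nose and 24 mm the other way, from 172.5 to 194.5 mm above the table. Its axes turn with the latch: x is the direction of the nose.
- latch_nose (a point): Tip of the latch's pointed steel nose, 37 mm from the turning axis, 170 mm above the table; nose plate 14 mm wide, 5 mm thick, under the wing.
- open_mark (a point): White painted mark on the ledge (a dot with a short line), 48 mm to the unit's +y from the latch axis.
- flap (a joint): Cover flap, rad: 0 shut (level), pi/2 upright, stop at 1.9 leaning back. Hinged along the chamber's far top edge (the unit's y); swings up and away from the robot. 350 g, free hinge: falls shut if let go before upright, rests on its stop when let go past it.
- flap_handle (a point): Middle of the flap's handle, a round steel bar 10 mm thick, 70 mm long, parallel to the hinge, on two end posts; centre line 35 mm off the flap's upper face (200 mm above the table when shut). From the hinge it lies 120 mm to the front and 38 mm up when shut. It may turn between the fingers. Axes are the flap's.
- flap_hinge (a point): Middle of the flap's hinge axis (along its y), 67 mm behind the unit's origin, 162 mm above the table. The flap plate is 139 mm long from here, 174 mm wide, 4 mm thick.
- filter_plate: Filter plate under the flap: aluminium frame with white pleats, 130 wide (y), 24 thick (x), 95 mm high (z), plus a black pull tab on its top edge; about 250 g. Origin: middle of its bottom edge. It stands upright in two side guides, parallel to the hinge, bottom 20 mm above the table, 2.5 mm play, and comes out straight up; the guides end 110 mm above the table.
- filter_tab (a point): Grip point on the tab, 117 mm above the plate's bottom edge. The tab is 60 mm wide (y), 10 mm thick (x), and rises 32 mm above the frame (95 to 127 mm above the bottom edge), centred.
- filter_centre (a point): Centre of the filter plate, 47.5 mm above its bottom edge; x is the normal of its faces.
- light_panel: Inspection light: a fixed upright panel, 200 mm wide, 170 mm high (100 to 270 mm above the table), 26 mm thick, on a stand with a base plate 110 x 150 mm. Origin: table level, under the panel's centre. Its lit white screen faces its own -x.
- screen (a point): Centre of the lit screen, 185 mm above the table; axes as the panel's: -x points out of the screen, y along its width. Screen 176 x 146 mm.
- casting_a: Loose polished lever casting, 145 mm long (x), 34 mm wide, 32 mm high, beside the extractor. Origin under its middle. Leave it.
- casting_b: Another such loose lever casting, further back. Leave it.
- parts_bin: Loose blue bin with castings, 160 x 110 mm, 75 mm high. Origin under its middle. Leave it.
- torch: Loose black torch, 150 mm long (x), 36 mm thick. Origin under its middle. Leave it.
- mag_base: Loose magnetic gauge base, 60 x 50 mm, with a post to 176 mm high. Origin under its middle. Leave it.
- screwdriver: Loose screwdriver, 200 mm long, in front of the extractor. Leave it.
- carton: Loose cardboard carton, 130 x 100 mm, 60 mm high. Leave it.
- felt_wheel: Loose felt polishing wheel lying flat, 110 mm across, 26 mm high. Leave it.

How it is judged (in metres and radians):
On the way, in this order (a step that is already met when the one before it is completed fails the run):
1. the latch's nose points at the open mark (within 0.2 rad) while the flap is still shut (value of joint latch between 1.37 and 1.77 rad and value of joint flap below 0.1 rad), for 0.2 s.
2. the flap has been lifted past upright (value of joint flap above 1.55 rad), for 0.2 s.
3. the filter plate is drawn up clear of the housing, in the fingers (z of filter_plate in the frame of dust_unit above 0.162 m and contact force between filter_plate and the fingers above 1 N), for 0.1 s.
At the end, for the whole second after the job is handed in: Held still by the fingers: plate centre 40-130 mm out from the screen, within 35 mm sideways and 40 mm in height of its centre, face parallel within 0.26 rad, upright within 0.22 rad, touching neither panel nor extractor; flap over 1.5 rad, latch within 0.2 rad of its mark (contact force between filter_plate and the fingers above 1 N and contact force between filter_plate and light_panel below 0.2 N and contact force between filter_plate and dust_unit below 0.2 N and x of filter_centre in the frame of screen between -0.13 and -0.04 m and y of filter_centre in the frame of screen between -0.035 and 0.035 m and z of filter_centre in the frame of screen between -0.04 and 0.04 m and angle between the x axis of filter_plate and the x axis of screen, either way round below 0.26 rad and angle between filter_plate's own z axis and vertical below 0.22 rad and linear speed of filter_plate below 0.03 m/s and value of joint flap above 1.5 rad and value of joint latch between 1.37 and 1.77 rad); the arm keeps its last pose, push and grip.
It fails at once if a bystander is pushed more than 30 mm from its place (distance of any of casting_a, casting_b, parts_bin, torch, mag_base, screwdriver, carton, felt_wheel from where it was at the start of the episode above 0.03 m).
It fails at once if the filter plate is knocked against the light panel (over 3 N) (contact force between filter_plate and light_panel above 3 N).
It also fails if it takes over 64 s, if anything falls off the work surface, if the arm or the gripper's body presses on something with over 40 N, if the wrist force passes 120 N, or if a joint passes its speed limit or range.

## Working session

There is one attempt and no reset: what is moved stays moved. The work goes in short steps, Python scripts to look and compute and a tool call to move; the robot and the scene stay as the last step left them, time stands still between calls to the robot, and variables do not carry over. Pictures are saved under pics/ and viewed, at most 10 in all, crops included, and the job is handed in when it is done.

Besides the shell and the picture viewer there is one more tool, called after "Emit:" in YAML: its name, and indented under it one key for each argument. step_arm: Moves the arm, as the interface text tells. Its arguments: {"type":"object","properties":{"plan":{"type":"array"},"squeeze":{"type":"number"}},"required":["plan"]}

```bash
ls; mkdir -p pics
cat > h.py <<'E'
from rig import *
import numpy as np, cv2
from scipy.spatial.transform import Rotation as R
def snap(name):
    s=sense(); c=capture(name); h,w=c['depth'].shape
    f=h/2/np.tan(np.radians(c['vertical_fov'])/2); c['f']=f
    if 'mount' in c:
        q=s['ee_rot']; T=np.eye(4); T[:3,:3]=R.from_quat([q[1],q[2],q[3],q[0]]).as_matrix(); T[:3,3]=s['eef_pos']
        c['T']=T@np.array(c['mount'])
    else:
        M=np.eye(4); M[:3,:3]=cv2.Rodrigues(np.array(c['rvec'],float))[0]; M[:3,3]=np.ravel(c['tvec']); c['T']=np.linalg.inv(M)
    return c
def ray(c,u,v):
    d=c['T'][:3,:3]@np.array([(u-c['cx'])/c['f'],(v-c['cy'])/c['f'],1]); return c['T'][:3,3],d
def onz(c,u,v,z):
    o,d=ray(c,u,v); return o+d*(z-o[2])/d[2]
def pt(c,u,v):
    o,d=ray(c,u,v); return o+d*c['depth'][int(round(v)),int(round(u))]
def cloud(c):
    h,w=c['depth'].shape; v,u=np.mgrid[:h,:w]
    d=np.stack([(u-c['cx'])/c['f'],(v-c['cy'])/c['f'],np.ones_like(u,float)],-1)*c['depth'][...,None]
    return d@c['T'][:3,:3].T+c['T'][:3,3]
def save(c,n): cv2.imwrite('pics/'+n,c['color'][...,::-1])
E
python3 - <<'E'
from h import *
import pickle
for n in ['scene','top']:
    c=snap(n); save(c,n+'1.png'); pickle.dump(c,open(n+'.pkl','wb')); print(n,c['T'].round(2),c['f'],(c['depth']>0).mean())
print(sense())
E
```

```text
pics
scene [[ 2.90000e-01  8.10000e-01 -5.10000e-01  1.16944e+03]
 [ 9.60000e-01 -2.50000e-01  1.40000e-01 -8.05400e+01]
 [-1.00000e-02 -5.30000e-01 -8.50000e-01  1.14817e+03]
 [ 0.00000e+00  0.00000e+00  0.00000e+00  1.00000e+00]] 504.345246224965 0.99591015625
top [[ 1.50000e-01 -9.70000e-01  2.20000e-01  3.42990e+02]
 [-9.90000e-01 -1.40000e-01  3.00000e-02  8.10700e+01]
 [-0.00000e+00 -2.20000e-01 -9.80000e-01  1.20554e+03]
 [ 0.00000e+00  0.00000e+00  0.00000e+00  1.00000e+00]] 434.7146527949642 0.99580859375
{'time_s': 0.1, 'joints': array([ 1.03861763e+00,  3.13346446e-01,  1.49835552e+00,  5.58600630e-06,
        1.33098577e+00, -2.23386974e-01]), 'dq': array([-0.00136364, -0.00180368, -0.00204776, -0.00043959,  0.0024197 ,
       -0.001064  ]), 'tau': array([ 2.09615377e-03, -4.12905800e+01, -2.60141248e+01, -2.21972005e-04,
        3.09051793e-03, -1.00413118e-05]), 'eef_pos': array([159.47876093, 500.03635646, 303.41871768]), 'ee_rot': array([-2.04488761e-04,  1.53783811e-01,  9.88104367e-01, -5.07933057e-04]), 'force': array([-0.33025525,  0.12183189, -0.66063608]), 'wrist_torque': array([ 0.00462482, -0.04331275, -0.04016147]), 'grip_force': 0.0, 'grip_width': 0.9997182594654213}
```

View pics/scene1.png

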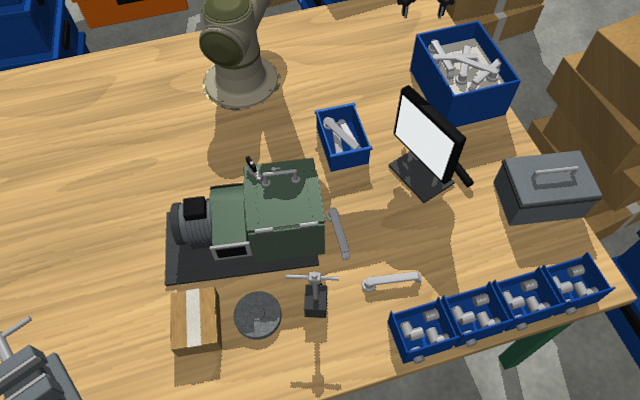

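View pics/top1.png

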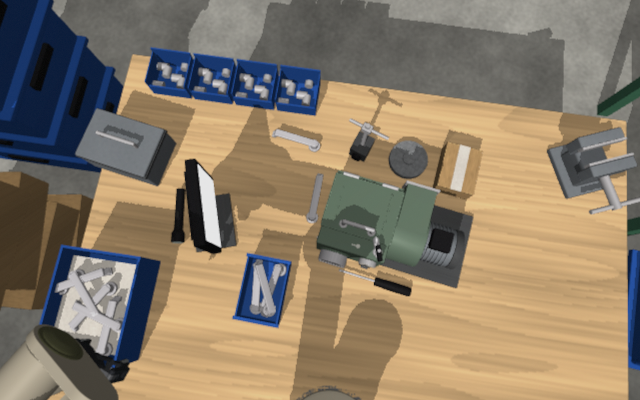

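The scene view shows the extractor with the latch at about (251,165), the handle at (280,176) and the lit screen at (425,135). In the top view the latch is at (379,250), the handle at (357,223) and the screen at (206,205). Next I'll measure the coarse poses.

Run:
```python
from h import *
import pickle
for n in ['scene','top']:
    c=pickle.load(open(n+'.pkl','rb')); P=cloud(c); rgb=c['color'].astype(int)
    r,g,b=rgb[...,0],rgb[...,1],rgb[...,2]; u0,u1=(150,340) if n=='scene' else (300,480)
    U=np.arange(640)[None,:]+0*r
    green=(g>r+8)&(g>b+4)&(U>u0)&(U<u1)
    if n=='scene':m=green&(np.arange(400)[:,None]>140)&(np.arange(400)[:,None]<300)
    else: m=green
    Q=P[m&(P[...,2]>150)&(P[...,2]<175)]
    print(n,'green',len(Q),np.percentile(Q[:,2],[5,50,95]).round(1),cv2.minAreaRect(Q[:,:2].astype(np.float32)))
    hm=(P[...,2]>190)&(P[...,2]<215)&(U>u0)&(U<u1)&(P[...,0]<700)&(P[...,0]>250)
    Q=P[hm]; V=np.argwhere(hm)
    for q,v in list(zip(Q,V))[::4]: print(v[::-1],q.round(0),rgb[v[0],v[1]]) if len(Q)<150 else None
    w=(rgb.min(-1)>200)&(P[...,2]>105)&(P[...,2]<270)&(U>(380 if n=='scene' else 185))&(U<(470 if n=='scene' else 225))
    Q=P[w]; print('screen',len(Q))
    if len(Q)>20:
        m0=Q.mean(0); d=Q-m0; vv=np.linalg.svd(d,full_matrices=False)[2]; print(m0.round(1),vv.round(3),Q.min(0).round(),Q.max(0).round())
        hh,ww=np.where(w); print(cv2.minAreaRect(Q[:,:2].astype(np.float32)))
```

```text
scene green 6470 [157.5 164.7 169.1] ((544.4678344726562, -37.602874755859375), (259.0550842285156, 203.48634338378906), 84.5931167602539)
screen 2399
[490.9 376.4 188.1] [[ 0.89  -0.419  0.18 ]
 [ 0.351  0.377 -0.857]
 [ 0.291  0.826  0.483]] [133. 335. 114.] [590. 650. 264.]
((352.6102294921875, 469.4110107421875), (140.44349670410156, 482.3618469238281), 55.35124206542969)
top green 6748 [157.5 164.3 169.1] ((546.7598876953125, -37.87107849121094), (257.226318359375, 203.69447326660156), 82.72103118896484)
screen 925
[504.  361.9 196.9] [[-0.951 -0.31  -0.001]
 [-0.001  0.001  1.   ]
 [-0.31   0.951 -0.002]] [423. 335. 118.] [587. 390. 264.]
((505.4704895019531, 362.61907958984375), (172.37060546875, 2.7824363708496094), 18.052053451538086)
```

Run:
```python
from h import *
import pickle
c=pickle.load(open('top.pkl','rb')); P=cloud(c)
for u,v in [(357,223),(379,250)]: print(onz(c,u,v,200).round(1),onz(c,u,v,190).round(1))
for nm,(u0,u1) in {'scene':(390,470),'top':(185,225)}.items():
    c=pickle.load(open(nm+'.pkl','rb')); P=cloud(c); rgb=c['color'].astype(int)
    w=(rgb.min(-1)>200)&(P[...,2]>105)&(P[...,0]>400)&(P[...,0]<600)&(P[...,1]>320)&(P[...,1]<410); w[:,:u0]=0;w[:,u1:]=0
    Q=P[w]; m0=np.median(Q,0); vv=np.linalg.svd(Q-Q.mean(0),full_matrices=False)[2]
    print(nm,len(Q),vv[2].round(3), cv2.minAreaRect(Q[:,:2].astype(np.float32)),Q[:,2].min(),Q[:,2].max())
c=snap('wrist'); print(np.array(c['mount']).round(2),c['f']); save(c,'w0.png')
s=sense();print(s['eef_pos'])
```

```text
[518.3  11.5 200. ] [520.   10.9 190. ]
[463.2 -46.6 200. ] [464.4 -47.9 190. ]
scene 2268 [-0.311  0.95   0.001] ((504.9930114746094, 363.2171325683594), (178.17588806152344, 8.377896308898926), 18.30854606628418) 114.0895354143488 263.6142901630981
top 925 [-0.31   0.951 -0.002] ((505.4704895019531, 362.61907958984375), (172.37060546875, 2.7824363708496094), 18.052053451538086) 118.0713072505066 263.5113557548108
[[  0.    -0.95  -0.31  77.66]
 [  1.     0.     0.    -0.6 ]
 [ -0.    -0.31   0.95 -69.67]
 [  0.     0.     0.     1.  ]] 324.2667646284059
[159.50405286 500.05879909 303.47348143]
```

```bash
cat >> h.py <<'E'
def go(p,yaw,grasp=True):
    "offset (cm) and rot (deg) in the tool frame to put grasp point (or TCP) at p, tool down, tool x at yaw deg"
    s=sense(); q=s['ee_rot']; A=R.from_quat([q[1],q[2],q[3],q[0]])
    y=np.radians(yaw); x=np.array([np.cos(y),np.sin(y),0]); z=np.array([0,0,-1.]); B=R.from_matrix(np.stack([x,np.cross(z,x),z],1))
    t=np.array(p,float)+(np.array([0,0,54.]) if grasp else 0)
    print('offset cm',(A.inv().apply(t-s['eef_pos'])/10).round(2),'rot',np.degrees((A.inv()*B).as_rotvec()).round(2))
    xx=A.as_matrix()[:,0]; print('now grasp',(s['eef_pos']+54*A.as_matrix()[:,2]).round(1),'yaw',np.degrees(np.arctan2(xx[1],xx[0])).round(2),'t',s['time_s'],'F',s['force'].round(1),'w',s['grip_width'],s['grip_force'])
E
python3 -c "
from h import *
go([440,-20,400],9,False)"
```

```text
offset cm [-42.53 -41.03  -9.62] rot [-3.0000e-02  7.0000e-02  1.5331e+02]
now grasp [159.5 500.  249.5] yaw 162.31 t 0.15 F [ 0.3  0.6 -0.9] w 1.0020706262491064 0.0
```

Emit:
step_arm:
  plan:
    - {"offset":[-4,-4,-9.6],"rot":[0,0,8],"gripper":8.5}
    - {"offset":[-8,-8,-9.6],"rot":[0,0,16],"gripper":6}
    - {"offset":[-11,-11,-9.6],"rot":[0,0,24],"gripper":5}
    - {"offset":[-14,-14,-9.6],"rot":[0,0,32],"gripper":5}
    - {"offset":[-17,-17,-9.6],"rot":[0,0,40],"gripper":5}
    - {"offset":[-20,-20,-9.6],"rot":[0,0,48],"gripper":5}
    - {"offset":[-23,-23,-9.6],"rot":[0,0,56],"gripper":5}
    - {"offset":[-26,-26,-9.6],"rot":[0,0,64],"gripper":5}
    - {"offset":[-29,-29,-9.6],"rot":[0,0,72],"gripper":5}
    - {"offset":[-32,-32,-9.6],"rot":[0,0,80],"gripper":5}
    - {"offset":[-35,-35,-9.6],"rot":[0,0,88],"gripper":5}
    - {"offset":[-38,-38,-9.6],"rot":[0,0,96],"gripper":5}

```text
time_s: 1.35
eef_pos: [406.5, 20.8, 399.9]
ee_rot: [0.0, 0.839, 0.544, 0.0]
force: [0.9, 0.6, -0.3]
grip_width: 0.588
grip_force: 0.0
```

```bash
python3 -c "
from h import *
go([440,-20,400],9,False)"
```

```text
offset cm [-2.36  4.73 -0.01] rot [ 0.000e+00 -1.000e-02  5.695e+01]
now grasp [406.5  20.8 345.9] yaw 65.95 t 1.35 F [ 0.9  0.6 -0.3] w 0.5880031631607973 0.0
```

Emit:
step_arm:
  plan:
    - {"offset":[-2.4,4.7,0],"rot":[0,0,57],"gripper":5}
    - {"offset":[-2.4,4.7,0],"rot":[0,0,57],"gripper":5}
    - {"offset":[-2.4,4.7,0],"rot":[0,0,57],"gripper":5}
    - {"offset":[-2.4,4.7,0],"rot":[0,0,57],"gripper":5}
    - {"offset":[-2.4,4.7,0],"rot":[0,0,57],"gripper":5}
    - {"offset":[-2.4,4.7,0],"rot":[0,0,57],"gripper":5}
    - {"offset":[-2.4,4.7,0],"rot":[0,0,57],"gripper":5}
    - {"offset":[-2.4,4.7,0],"rot":[0,0,57],"gripper":5}

```text
time_s: 2.15
eef_pos: [439.5, -18.2, 399.7]
ee_rot: [-0.0, 0.997, 0.081, -0.0]
force: [-0.9, 0.1, 0.2]
grip_width: 0.588
grip_force: 0.0
```

```bash
python3 -c "
from h import *
import pickle
c=snap('wrist'); save(c,'w1.png'); pickle.dump(c,open('w1.pkl','wb')); go([464,-48,250],9)"
```

```text
offset cm [1.94 3.34 9.58] rot [-0.01  0.02  0.43]
now grasp [439.4 -18.2 345.8] yaw 9.43 t 2.2 F [-0.4  0.5  0.5] w 0.5900138355636256 0.0
```

View pics/w1.png

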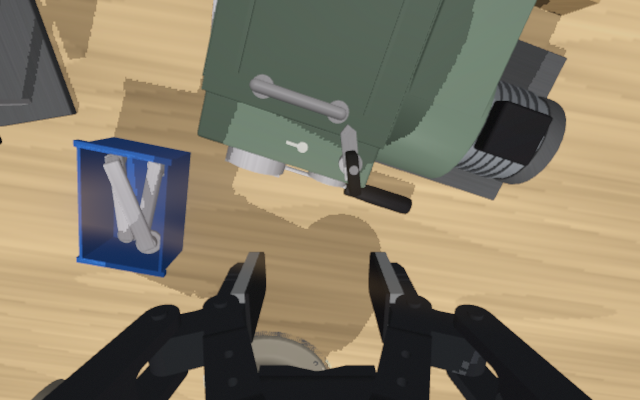

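The wrist view shows the handle ends at (262,86) and (339,111), the mark dot at (302,147), the nose tip at (347,127) and the black wing from (347,150) to (355,195). Now I'll turn these into points.

Run:
```python
from h import *
import pickle
c=pickle.load(open('w1.pkl','rb')); P=cloud(c); rgb=c['color'].astype(int)
a,b=onz(c,262,86,202),onz(c,339,111,202); y=(a-b)[:2]
print('handle',a.round(1),b.round(1),np.linalg.norm(y),'mid',((a+b)/2).round(1),'yaw',np.degrees(np.arctan2(y[1],y[0]))-90)
m=onz(c,302,147,160); n=onz(c,347,127,171); print('mark',m.round(1),'nose',n.round(1),'depth pts',P[147,302].round(1),P[127,347].round(1),P[98,300].round(1))
# wing: dark pixels with z 185..200 
w=(rgb.max(-1)<60)&(P[...,2]>180)&(P[...,2]<205); w[:120]=0;w[230:]=0;w[:,:320]=0;w[:,380:]=0
Q=P[w]; print('wing',len(Q),cv2.minAreaRect(Q[:,:2].astype(np.float32)),np.median(Q[:,2]),Q.min(0),Q.max(0))
# handle light pixels
h=(P[...,2]>196)&(P[...,2]<212); h[140:]=0;h[:70]=0;h[:,:240]=0;h[:,345:]=0
Q=P[h]; print('bar',len(Q),cv2.minAreaRect(Q[:,:2].astype(np.float32)),np.median(Q[:,2]))
# predicted from handle
for yaw in (-5,-6,-7,-8,-9,-10):
    t=np.radians(yaw); X=np.array([np.cos(t),np.sin(t)]);Y=np.array([-X[1],X[0]]); O=((a+b)/2)[:2]+53*X
    print(yaw,'O',O.round(1),'mark-O',((m[:2]-O)@X).round(1),((m[:2]-O)@Y).round(1))
```

```text
handle [519.5  37.3 202. ] [510.7 -25.1 202. ] 63.03719083266715 mid [515.1   6.1 202. ] yaw -7.970081385758107
mark [471.4   0.6 160. ] nose [497.4 -36.9 171. ] depth pts [471.5   0.6 160.6] [497.5 -36.8 172.6] [515.5   6.7 204.8]
wing 429 ((459.50054931640625, -47.857967376708984), (38.029109954833984, 10.006220817565918), 16.008790969848633) 193.9163457105705 [440.72797421 -56.89952596 180.05196828] [478.56228167 -38.42010601 196.20123524]
bar 1289 ((514.02294921875, 8.404163360595703), (78.6181869506836, 9.861621856689453), 81.43119049072266) 203.8733849300384
-5 O [567.9   1.5] mark-O -96.0 -9.2
-6 O [5.678e+02 5.000e-01] mark-O -95.8 -10.0
-7 O [ 5.677e+02 -4.000e-01] mark-O -95.7 -10.7
-8 O [567.6  -1.3] mark-O -95.5 -11.5
-9 O [567.4  -2.2] mark-O -95.3 -12.2
-10 O [567.3  -3.1] mark-O -95.0 -13.0
```

The wing measures 38 x 10 mm as specified. The mark lies 48 mm from the latch axis, as it should. This puts the axis at (464.3, -46.5), the nose yaw at 16°, the unit yaw at -8.6° and the latch at 0.43 rad.

```bash
python3 -c "
from h import *
go([464.3,-46.5,193],16)"
```

```text
offset cm [ 1.99  3.2  15.28] rot [-0.01  0.02 -6.57]
now grasp [439.4 -18.2 345.8] yaw 9.43 t 2.2 F [-0.4  0.5  0.5] w 0.5900138355636256 0.0
```

Emit:
step_arm:
  plan:
    - {"offset":[2,3.2,3],"rot":[0,0,-6.57],"gripper":4}
    - {"offset":[2,3.2,7],"rot":[0,0,-6.57],"gripper":4}
    - {"offset":[2,3.2,10],"rot":[0,0,-6.57],"gripper":4}
    - {"offset":[2,3.2,12],"rot":[0,0,-6.57],"gripper":4}
    - {"offset":[2,3.2,14],"rot":[0,0,-6.57],"gripper":4}
    - {"offset":[2,3.2,15.3],"rot":[0,0,-6.57],"gripper":4}
    - {"offset":[2,3.2,15.3],"rot":[0,0,-6.57],"gripper":3}
    - {"offset":[2,3.2,15.3],"rot":[0,0,-6.57],"gripper":0}
    - {"offset":[2,3.2,15.3],"rot":[0,0,-6.57],"gripper":0}
    - {"offset":[2,3.2,15.3],"rot":[0,0,-6.57],"gripper":0}
    - {"offset":[2,3.2,15.3],"rot":[0,0,-6.57],"gripper":0}
    - {"offset":[2,3.2,15.3],"rot":[0,0,-6.57],"gripper":0}
  squeeze: 30

```text
time_s: 3.4
eef_pos: [464.5, -46.2, 247.7]
ee_rot: [-0.0, 0.99, 0.138, 0.001]
force: [-1.0, 6.1, 4.1]
grip_width: 0.108
grip_force: 31.9
```

```bash
python3 -c "
from h import *
go([464.3,-46.5,193],81.4)"
```

```text
offset cm [-0.03  0.03  0.07] rot [ 2.000e-02 -6.000e-02 -6.549e+01]
now grasp [464.6 -46.1 193.7] yaw 15.91 t 3.4 F [-1.   6.1  4.1] w 0.10807138904694122 31.888419091701508
```

Emit:
step_arm:
  plan:
    - {"offset":[0,0,0],"rot":[0,0,-6],"gripper":0}
    - {"offset":[0,0,0],"rot":[0,0,-12],"gripper":0}
    - {"offset":[0,0,0],"rot":[0,0,-18],"gripper":0}
    - {"offset":[0,0,0],"rot":[0,0,-24],"gripper":0}
    - {"offset":[0,0,0],"rot":[0,0,-30],"gripper":0}
    - {"offset":[0,0,0],"rot":[0,0,-36],"gripper":0}
    - {"offset":[0,0,0],"rot":[0,0,-42],"gripper":0}
    - {"offset":[0,0,0],"rot":[0,0,-48],"gripper":0}
    - {"offset":[0,0,0],"rot":[0,0,-54],"gripper":0}
    - {"offset":[0,0,0],"rot":[0,0,-60],"gripper":0}
    - {"offset":[0,0,0],"rot":[0,0,-66],"gripper":0}
    - {"offset":[0,0,0],"rot":[0,0,-66],"gripper":0}

```text
time_s: 4.6
eef_pos: [463.9, -45.5, 247.7]
ee_rot: [-0.001, 0.754, 0.657, 0.0]
force: [-6.1, 9.9, 8.7]
grip_width: 0.11
grip_force: 32.4
```

Emit:
step_arm:
  plan:
    - {"offset":[0,0,0],"rot":[0,0,0],"gripper":0}
    - {"offset":[0,0,0],"rot":[0,0,0],"gripper":4}
    - {"offset":[0,0,0],"rot":[0,0,0],"gripper":4}
    - {"offset":[0,0,0],"rot":[0,0,0],"gripper":4}
    - {"offset":[0,0,-2],"rot":[0,0,0],"gripper":4}
    - {"offset":[0,0,-4],"rot":[0,0,0],"gripper":4}
    - {"offset":[0,0,-7],"rot":[0,0,0],"gripper":4}
    - {"offset":[0,0,-10],"rot":[0,0,0],"gripper":4}
    - {"offset":[0,0,-12],"rot":[0,0,0],"gripper":4}
    - {"offset":[0,0,-12],"rot":[0,0,0],"gripper":4}

```text
time_s: 5.6
eef_pos: [464.9, -46.9, 369.3]
ee_rot: [0.002, 0.755, 0.655, 0.001]
force: [-0.1, -0.4, -0.2]
grip_width: 0.467
grip_force: 0.0
```

Run:
```python
from h import *
import pickle
c=snap('wrist'); save(c,'w2.png'); pickle.dump(c,open('w2.pkl','wb')); P=cloud(c); rgb=c['color'].astype(int)
w=(rgb.max(-1)<60)&(P[...,2]>185)&(P[...,2]<200)&(abs(P[...,0]-464)<40)&(abs(P[...,1]+46)<40)
Q=P[w]; print('wing',len(Q),len(Q) and cv2.minAreaRect(Q[:,:2].astype(np.float32)))
h=(P[...,2]>196)&(P[...,2]<212)&(P[...,0]>490)&(P[...,0]<540)&(abs(P[...,1])<60)
Q=P[h]; print('bar',len(Q),len(Q) and cv2.minAreaRect(Q[:,:2].astype(np.float32)),np.median(Q[:,2]))
go([514.5,7,215],81.4)
```

```text
wing 403 ((463.6064453125, -51.09349822998047), (36.71403884887695, 8.862436294555664), 81.8973159790039)
bar 1580 ((513.933837890625, 8.230026245117188), (79.17756652832031, 10.07638931274414), 81.41258239746094) 203.838309948761
offset cm [6.03 4.16 9.85] rot [0.11 0.03 0.47]
now grasp [464.7 -46.8 313.4] yaw 81.87 t 5.65 F [ 0.6 -0.3 -0.3] w 0.46603465326131654 0.0
```

View pics/w2.png

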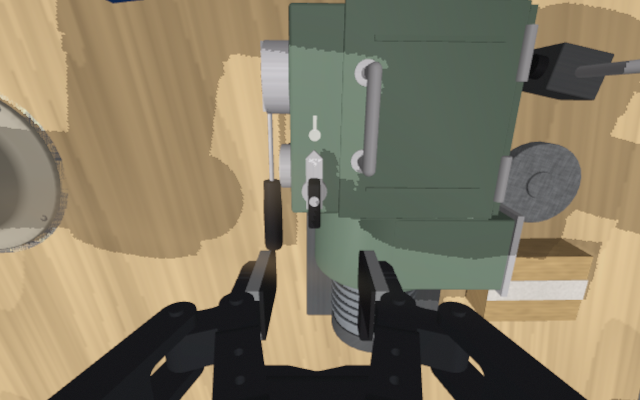

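The latch nose at (314,153) points straight at the mark dot at (314,134), with the wing yaw at 81.9° against a target of 81.4°. The handle bar's centre is at (514, 8.3), and its height is consistent with 200 mm. I'll grip the handle next.

Emit:
step_arm:
  plan:
    - {"offset":[3,2,0],"rot":[0,0,0],"gripper":4}
    - {"offset":[6.15,4.15,2],"rot":[0,0,0.5],"gripper":4}
    - {"offset":[6.15,4.15,6],"rot":[0,0,0.5],"gripper":4}
    - {"offset":[6.15,4.15,9],"rot":[0,0,0.5],"gripper":4}
    - {"offset":[6.15,4.15,11.3],"rot":[0,0,0.5],"gripper":4}
    - {"offset":[6.15,4.15,11.3],"rot":[0,0,0.5],"gripper":3}
    - {"offset":[6.15,4.15,11.3],"rot":[0,0,0.5],"gripper":0}
    - {"offset":[6.15,4.15,11.3],"rot":[0,0,0.5],"gripper":0}
    - {"offset":[6.15,4.15,11.3],"rot":[0,0,0.5],"gripper":0}
    - {"offset":[6.15,4.15,11.3],"rot":[0,0,0.5],"gripper":0}
    - {"offset":[6.15,4.15,11.3],"rot":[0,0,0.5],"gripper":0}
    - {"offset":[6.15,4.15,11.3],"rot":[0,0,0.5],"gripper":0}
  squeeze: 25

```text
time_s: 6.85
eef_pos: [513.5, 8.5, 254.7]
ee_rot: [-0.0, 0.758, 0.652, -0.001]
force: [-5.7, 0.0, -0.5]
grip_width: 0.103
grip_force: 25.9
```

Run:
```python
from h import *
go([514,8.3,200],81.4)
# arc: unit x along tool? tool y sign
y=sense(); q=y['ee_rot']; A=R.from_quat([q[1],q[2],q[3],q[0]]).as_matrix(); print(A.round(3))
for f in np.arange(0,1.9,0.1):
    a=np.arctan2(38,120)+f; r=np.hypot(38,120); print(f.round(2),((120-r*np.cos(a))/10).round(2),((r*np.sin(a)-38)/10).round(2))
```

```text
offset cm [-0.01  0.05  0.07] rot [-0.09  0.02 -0.02]
now grasp [513.5   8.5 200.7] yaw 81.38 t 6.85 F [-5.7  0.  -0.5] w 0.10301373052275235 25.896006524562836
[[ 0.15   0.989 -0.002]
 [ 0.989 -0.15  -0.   ]
 [-0.    -0.002 -1.   ]]
0.0 0.0 0.0
0.1 0.44 1.18
0.2 0.99 2.31
0.3 1.66 3.38
0.4 2.43 4.37
0.5 3.29 5.29
0.6 4.24 6.11
0.7 5.27 6.84
0.8 6.37 7.46
0.9 7.52 7.96
1.0 8.71 8.35
1.1 9.94 8.62
1.2 11.19 8.76
1.3 12.45 8.78
1.4 13.71 8.67
1.5 14.94 8.44
1.6 16.15 8.08
1.7 17.31 7.61
1.8 18.43 7.02
```

Emit:
step_arm:
  plan:
    - {"offset":[0,0.44,-1.18],"rot":[0,0,0],"gripper":0}
    - {"offset":[0,0.99,-2.31],"rot":[0,0,0],"gripper":0}
    - {"offset":[0,1.66,-3.38],"rot":[0,0,0],"gripper":0}
    - {"offset":[0,2.43,-4.37],"rot":[0,0,0],"gripper":0}
    - {"offset":[0,3.29,-5.29],"rot":[0,0,0],"gripper":0}
    - {"offset":[0,4.24,-6.11],"rot":[0,0,0],"gripper":0}
    - {"offset":[0,5.27,-6.84],"rot":[0,0,0],"gripper":0}
    - {"offset":[0,6.37,-7.46],"rot":[0,0,0],"gripper":0}

```text
time_s: 7.65
eef_pos: [576.8, -1.1, 331.5]
ee_rot: [0.001, 0.758, 0.652, 0.0]
force: [-8.1, -0.1, 9.8]
grip_width: 0.106
grip_force: 25.7
```

Run:
```python
from h import *
X=np.array([.989,-.15]); o=np.array([513.5,8.5])
s=sense(); d=s['eef_pos']; print(((d[:2]-o)@X).round(1),d[2]-254.7,s['force'].round(1),s['wrist_torque'].round(2),s['grip_width'],s['grip_force'])
```

```text
64.0 76.78112114659262 [-8.1 -0.1  9.8] [ 0.13  1.54 -0.01] 0.105855250813622 25.72922855615616
```

Emit:
step_arm:
  plan:
    - {"offset":[0,1.15,-0.5],"rot":[0,0,0],"gripper":0}
    - {"offset":[0,2.34,-0.89],"rot":[0,0,0],"gripper":0}
    - {"offset":[0,3.57,-1.16],"rot":[0,0,0],"gripper":0}
    - {"offset":[0,4.82,-1.3],"rot":[0,0,0],"gripper":0}
    - {"offset":[0,6.08,-1.32],"rot":[0,0,0],"gripper":0}
    - {"offset":[0,7.34,-1.21],"rot":[0,0,0],"gripper":0}
    - {"offset":[0,8.57,-0.98],"rot":[0,0,0],"gripper":0}
    - {"offset":[0,9.78,-0.62],"rot":[0,0,0],"gripper":0}
    - {"offset":[0,10.94,-0.15],"rot":[0,0,0],"gripper":0}
    - {"offset":[0,11.5,0.14],"rot":[0,0,0],"gripper":0}
    - {"offset":[0,11.5,0.14],"rot":[0,0,0],"gripper":0}
    - {"offset":[0,11.5,0.14],"rot":[0,0,0],"gripper":0}

```text
time_s: 8.85
eef_pos: [690.9, -18.4, 328.4]
ee_rot: [0.001, 0.758, 0.652, 0.001]
force: [2.2, -0.6, 4.4]
grip_width: 0.103
grip_force: 25.9
```

Run:
```python
from h import *
X=np.array([.989,-.15]); o=np.array([513.5,8.5])
s=sense(); d=s['eef_pos']; print(((d[:2]-o)@X).round(1),d[2]-254.7,s['force'].round(1),s['wrist_torque'].round(2),s['grip_width'],s['grip_force'],s['joints'].round(2))
```

```text
179.5 73.73545816816807 [ 2.2 -0.6  4.4] [-0.1  -0.3  -0.03] 0.10319672398299609 25.855086743831635 [-0.2   0.7   0.84 -0.    1.6  -0.05]
```

Emit:
step_arm:
  plan:
    - {"offset":[0,0.3,0],"rot":[0,0,0],"gripper":2.2}
    - {"offset":[0,0.6,0],"rot":[0,0,0],"gripper":2.2}
    - {"offset":[0,1.0,0],"rot":[0,0,0],"gripper":2.2}
    - {"offset":[0,1.2,0],"rot":[0,0,0],"gripper":2.2}
    - {"offset":[0,1.2,-1],"rot":[0,0,0],"gripper":2.2}
    - {"offset":[0,1.3,-2.5],"rot":[0,0,0],"gripper":2.2}
    - {"offset":[0,1.3,-4.5],"rot":[0,0,0],"gripper":2.2}
    - {"offset":[0,1.3,-7],"rot":[0,0,0],"gripper":2.2}
    - {"offset":[0,0,-8],"rot":[0,0,0],"gripper":2.2}
    - {"offset":[0,-4,-8],"rot":[0,0,0],"gripper":4}
    - {"offset":[0,-8,-8],"rot":[0,0,0],"gripper":4}
    - {"offset":[0,-12,-8],"rot":[0,0,0],"gripper":4}

```text
time_s: 10.05
eef_pos: [570.4, 0.0, 407.5]
ee_rot: [0.0, 0.758, 0.652, 0.0]
force: [0.6, -0.3, 0.9]
grip_width: 0.467
grip_force: 0.0
```

Run:
```python
from h import *
go([530,0,330],81.4)
```

```text
offset cm [-0.61 -3.99  2.35] rot [ 0.01  0.   -0.02]
now grasp [570.4   0.  353.5] yaw 81.38 t 10.05 F [ 0.6 -0.3  0.9] w 0.4671254489352498 0.0
```

Run:
```python
from h import *
import pickle
c=snap('wrist'); save(c,'w3.png'); pickle.dump(c,open('w3.pkl','wb')); P=cloud(c); rgb=c['color'].astype(int)
w=(rgb.max(-1)<70)&(P[...,2]>140)&(P[...,2]<152)&(abs(P[...,0]-565)<70)&(abs(P[...,1])<70)
Q=P[w]; print('tab',len(Q),len(Q) and (cv2.minAreaRect(Q[:,:2].astype(np.float32)),np.median(Q,0)))
```

```text
tab 530 (((562.582763671875, 4.361885070800781), (55.85184860229492, 162.1078643798828), 59.1427116394043), array([567.31909399,   0.82177852, 146.47907554]))
```

View pics/w3.png

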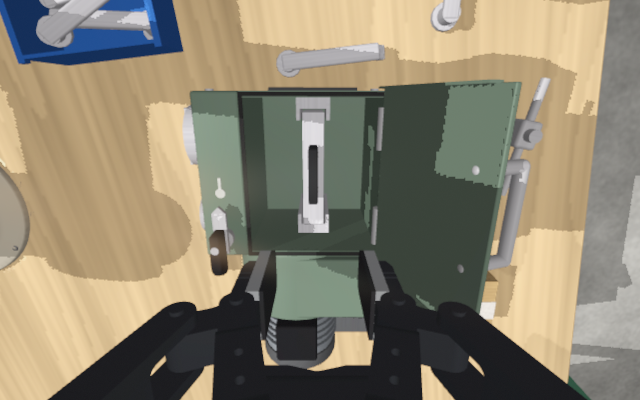

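The flap stays open on its stop. The plate stands in the chamber with its black tab at columns 308–318, rows 146–204, and the latch is still at its mark. I'll locate the tab precisely.

Run:
```python
from h import *
import pickle
c=pickle.load(open('w3.pkl','rb')); P=cloud(c); rgb=c['color'].astype(int)
w=(rgb.max(-1)<70); w[:140]=0;w[210:]=0;w[:,:300]=0;w[:,:300]=0;w[:,326:]=0
Q=P[w&(P[...,2]>140)&(P[...,2]<152)]; r=cv2.minAreaRect(Q[:,:2].astype(np.float32)); print('tab',len(Q),r,np.median(Q,0))
X=np.array([.989,-.1495]);O=np.array([514,8.3])+53*X; d=np.array(r[0])-O; print('in unit',d@X,d@[.1495,.989])
go([r[0][0],r[0][1],138],81.4)
```

```text
tab 435 ((566.8530883789062, 0.5347671508789062), (57.312042236328125, 7.5155229568481445), 81.34391021728516) [567.13287389   1.70454028 146.63030101]
in unit 0.40763046768185524 0.22172142486571722
offset cm [-0.09  0.3  21.5 ] rot [-0.32 -0.01  0.05]
now grasp [564.9   1.7 353. ] yaw 81.45 t 10.1 F [-4.8  1.   2.2] w 0.46692245350545675 0.0
```

Emit:
step_arm:
  plan:
    - {"offset":[0,0,0],"rot":[0,0,0],"gripper":4}
    - {"offset":[0,0,0],"rot":[0,0,0],"gripper":4}

```text
time_s: 10.3
eef_pos: [572.6, -0.4, 408.0]
ee_rot: [0.001, 0.758, 0.652, 0.001]
force: [0.3, 0.1, 0.3]
grip_width: 0.468
grip_force: 0.0
```

Run:
```python
from h import *
go([566.6,.5,138],81.4)
```

```text
offset cm [ 1.00e-02 -6.50e-01  2.16e+01] rot [ 0.1   0.01 -0.02]
now grasp [ 5.727e+02 -5.000e-01  3.540e+02] yaw 81.38 t 10.3 F [0.3 0.1 0.3] w 0.46830630215148455 0.0
```

Emit:
step_arm:
  plan:
    - {"offset":[0,-0.65,3],"rot":[0,0,0],"gripper":4}
    - {"offset":[0,-0.65,7],"rot":[0,0,0],"gripper":4}
    - {"offset":[0,-0.65,11],"rot":[0,0,0],"gripper":4}
    - {"offset":[0,-0.65,15],"rot":[0,0,0],"gripper":4}
    - {"offset":[0,-0.65,18],"rot":[0,0,0],"gripper":4}
    - {"offset":[0,-0.65,20],"rot":[0,0,0],"gripper":4}
    - {"offset":[0,-0.65,21.5],"rot":[0,0,0],"gripper":4}
    - {"offset":[0,-0.65,21.5],"rot":[0,0,0],"gripper":3}
    - {"offset":[0,-0.65,21.5],"rot":[0,0,0],"gripper":0}
    - {"offset":[0,-0.65,21.5],"rot":[0,0,0],"gripper":0}
    - {"offset":[0,-0.65,21.5],"rot":[0,0,0],"gripper":0}
    - {"offset":[0,-0.65,21.5],"rot":[0,0,0],"gripper":0}
  squeeze: 60

```text
time_s: 11.5
eef_pos: [566.3, 0.5, 192.9]
ee_rot: [0.001, 0.758, 0.652, 0.001]
force: [0.9, -0.5, 1.8]
grip_width: 0.101
grip_force: 59.8
```

Emit:
step_arm:
  plan:
    - {"offset":[0,0,0],"rot":[0,0,0],"gripper":0}
    - {"offset":[0,0,0],"rot":[0,0,0],"gripper":0}
    - {"offset":[0,0,-1],"rot":[0,0,0],"gripper":0}

```text
time_s: 11.8
eef_pos: [565.0, 0.8, 201.1]
ee_rot: [-0.001, 0.758, 0.652, -0.001]
force: [-0.2, -0.1, -3.1]
grip_width: 0.104
grip_force: 59.2
```

Run:
```python
from h import *
go([566.6,.5,320],81.4)
```

```text
offset cm [ -0.     0.1  -17.29] rot [-0.22 -0.01 -0.03]
now grasp [564.8   0.8 147.1] yaw 81.37 t 11.8 F [-0.2 -0.1 -3.1] w 0.10408146036258813 59.180299043655396
```

Emit:
step_arm:
  plan:
    - {"offset":[0,0,-2],"rot":[0,0,0],"gripper":0}
    - {"offset":[0,0,-4],"rot":[0,0,0],"gripper":0}
    - {"offset":[0,0,-6],"rot":[0,0,0],"gripper":0}
    - {"offset":[0,0,-8],"rot":[0,0,0],"gripper":0}
    - {"offset":[0,0,-10],"rot":[0,0,0],"gripper":0}
    - {"offset":[0,0,-12],"rot":[0,0,0],"gripper":0}
    - {"offset":[0,0,-14],"rot":[0,0,0],"gripper":0}
    - {"offset":[0,0,-16],"rot":[0,0,0],"gripper":0}
    - {"offset":[0,0,-17.3],"rot":[0,0,0],"gripper":0}
    - {"offset":[0,0,-17.3],"rot":[0,0,0],"gripper":0}
    - {"offset":[0,0,-17.3],"rot":[0,0,0],"gripper":0}

```text
time_s: 12.9
eef_pos: [565.5, 0.7, 374.4]
ee_rot: [-0.001, 0.758, 0.652, -0.001]
force: [0.8, -0.4, -4.9]
grip_width: 0.104
grip_force: 59.3
```

Run:
```python
from h import *
go([560,160,320],18)
go([530,287,255],18)
```

```text
offset cm [15.67 -2.93  0.04] rot [-9.000e-02  5.000e-02  6.338e+01]
now grasp [565.4   0.7 320.4] yaw 81.38 t 12.9 F [ 0.8 -0.4 -4.9] w 0.10380061885250869 59.265689849853516
offset cm [27.77 -7.79  6.55] rot [-9.000e-02  5.000e-02  6.338e+01]
now grasp [565.4   0.7 320.4] yaw 81.38 t 12.9 F [ 0.8 -0.4 -4.9] w 0.10380061885250869 59.265689849853516
```

Emit:
step_arm:
  plan:
    - {"offset":[1,0,0],"rot":[0,0,0],"gripper":0}
    - {"offset":[2.5,-0.5,0],"rot":[0,0,0],"gripper":0}
    - {"offset":[4,-1,0],"rot":[0,0,5],"gripper":0}
    - {"offset":[5.5,-1.5,0],"rot":[0,0,11],"gripper":0}
    - {"offset":[7,-1.8,0],"rot":[0,0,18],"gripper":0}
    - {"offset":[8.5,-2.1,0],"rot":[0,0,25],"gripper":0}
    - {"offset":[10,-2.3,0],"rot":[0,0,32],"gripper":0}
    - {"offset":[11.5,-2.5,0],"rot":[0,0,39],"gripper":0}
    - {"offset":[13,-2.7,0],"rot":[0,0,46],"gripper":0}
    - {"offset":[14.5,-2.8,0],"rot":[0,0,53],"gripper":0}
    - {"offset":[15.3,-2.9,0],"rot":[0,0,59],"gripper":0}
    - {"offset":[15.7,-2.9,0],"rot":[0,0,63.4],"gripper":0}

```text
time_s: 14.1
eef_pos: [560.0, 162.4, 374.5]
ee_rot: [-0.0, 0.988, 0.155, -0.001]
force: [-0.4, -0.2, -1.5]
grip_width: 0.105
grip_force: 59.2
```

Emit:
step_arm:
  plan:
    - {"offset":[0,0,0],"rot":[0,0,0],"gripper":0}
    - {"offset":[0,0,0],"rot":[0,0,0],"gripper":0}
    - {"offset":[0,0,0],"rot":[0,0,0],"gripper":0}

```text
time_s: 14.4
eef_pos: [560.5, 160.4, 375.0]
ee_rot: [-0.0, 0.988, 0.157, -0.0]
force: [0.1, 0.2, -3.2]
grip_width: 0.111
grip_force: 59.2
```

Run:
```python
from h import *
import pickle
go([530,287,254],18)
c=snap('scene'); save(c,'s2.png'); pickle.dump(c,open('s2.pkl','wb'))
```

```text
offset cm [  1.03 -12.98   6.7 ] rot [-0.01  0.02  0.07]
now grasp [560.5 160.4 321. ] yaw 18.07 t 14.4 F [ 0.1  0.2 -3.2] w 0.11075903560688519 59.22607362270355
```

View pics/s2.png

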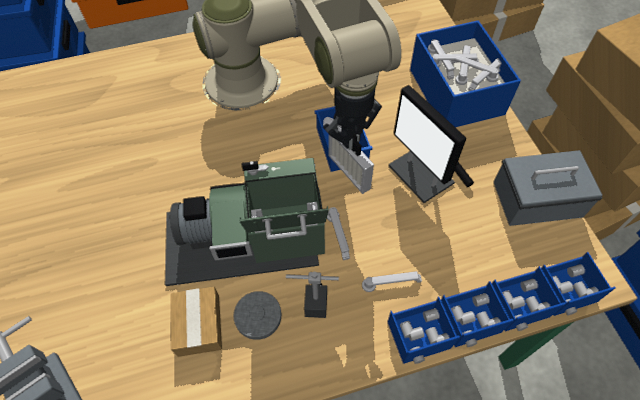

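The plate hangs upright in the fingers at about (350,163), the flap stays open and nothing else has moved. I'll approach the screen slowly.

Emit:
step_arm:
  plan:
    - {"offset":[0.1,-1,0.7],"rot":[0,0,0],"gripper":0}
    - {"offset":[0.2,-2.2,1.5],"rot":[0,0,0],"gripper":0}
    - {"offset":[0.3,-3.5,2.3],"rot":[0,0,0],"gripper":0}
    - {"offset":[0.4,-5,3.1],"rot":[0,0,0],"gripper":0}
    - {"offset":[0.5,-6.5,3.9],"rot":[0,0,0],"gripper":0}
    - {"offset":[0.6,-8,4.7],"rot":[0,0,0],"gripper":0}
    - {"offset":[0.8,-9.5,5.4],"rot":[0,0,0],"gripper":0}
    - {"offset":[0.9,-11,6],"rot":[0,0,0],"gripper":0}
    - {"offset":[1,-12,6.4],"rot":[0,0,0],"gripper":0}
    - {"offset":[1,-12.6,6.6],"rot":[0,0,0],"gripper":0}
    - {"offset":[1,-13,6.7],"rot":[0,0,0],"gripper":0}
    - {"offset":[1,-13,6.7],"rot":[0,0,0],"gripper":0}

```text
time_s: 15.65
eef_pos: [530.0, 287.1, 308.2]
ee_rot: [0.0, 0.988, 0.156, 0.0]
force: [0.4, 0.4, -2.9]
grip_width: 0.101
grip_force: 59.2
```

Emit:
step_arm:
  plan:
    - {"offset":[0,0,0],"rot":[0,0,0],"gripper":0}
    - {"offset":[0,0,0],"rot":[0,0,0],"gripper":0}
    - {"offset":[0,0,0],"rot":[0,0,0],"gripper":0}
    - {"offset":[0,0,0],"rot":[0,0,0],"gripper":0}
    - {"offset":[0,0,0],"rot":[0,0,0],"gripper":0}

```text
time_s: 16.15
eef_pos: [530.1, 286.8, 308.2]
ee_rot: [0.0, 0.988, 0.156, 0.0]
force: [-0.1, -0.1, -2.9]
grip_width: 0.103
grip_force: 59.2
```

Run:
```python
from h import *
go([530,287,254],18)
C=np.array([505,363]); N=np.array([-.31,.951])
for nm in ['scene','top']:
    c=snap(nm); P=cloud(c); save(c,nm+'3.png')
    d=(P[...,:2]-C); a=d@N; b=d@np.array([.951,.31])
    m=(a>-115)&(a<-50)&(abs(b)<100)&(P[...,2]>100)&(P[...,2]<232)
    Q=P[m]; print(nm,len(Q),'out',np.percentile(a[m],[5,50,95]).round(1),'side',np.percentile(b[m],[1,99]).round(1),'z',np.percentile(Q[:,2],[1,99]).round(1))
    v=np.linalg.svd(Q-Q.mean(0),full_matrices=False)[2]; print(v[2].round(3))
```

```text
offset cm [-0.   -0.02  0.02] rot [ 0.   -0.01 -0.03]
now grasp [530.1 286.8 254.2] yaw 17.97 t 16.15 F [-0.1 -0.1 -2.9] w 0.1033174905982863 59.22938883304596
scene 1226 out [-92.4 -87.  -74.6] side [-65.4  63.4] z [138.1 231.7]
[-0.349  0.937 -0.014]Traceback (most recent call last):
  File "<stdin>", line 8, in <module>
    return _quantile_unchecked(
        a, q, axis, out, overwrite_input, method, keepdims, weights)
    return _ureduce(a,
                    func=_quantile_ureduce_func,
    ...<5 lines>...
                    overwrite_input=overwrite_input,
                    method=method)
    r = func(a, **kwargs)
    result = _quantile(arr,
                       quantiles=q,
    ...<2 lines>...
                       out=out,
                       weights=wgt)
    slices_having_nans = np.isnan(arr[-1, ...])
                                  ~~~^^^^^^^^^
IndexError: index -1 is out of bounds for axis 0 with size 0
```

View pics/scene3.png

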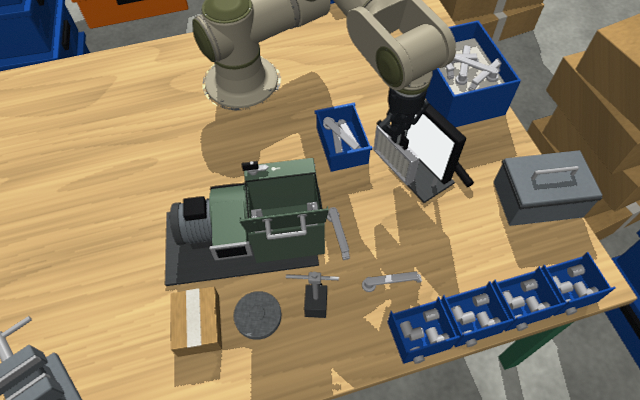

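The plate is upright at about (400,150), 80 mm out from the screen. It is centred to within about 1 mm sideways, its height span of 138–232 mm matches the screen centre, and its faces are parallel within about 0.05 rad. The flap is open, the latch is at its mark and the bystanders haven't moved, so I'll hand the job in.

```bash
python3 -c "
from rig import *
print(finish_job())"
```

```text
the job is handed in; nothing more can be done
None
```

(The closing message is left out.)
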